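# Send a circuit board to the ready test head and index it round

## Robot

A 6-joint arm with a two-finger parallel gripper is mounted at the origin on the work surface. World frame = base frame: x ahead of the robot, y to its left, z up, the work surface at z = 0. Lengths are in m, angles in degrees, forces in N, time in s.
With the tool pointing down it reaches from about 0.4 to 0.825 m from the base axis. Payload 7 kg.
Tool frame: the origin (TCP) lies midway between the tips of the shut fingers; the grasp point (between the pads) lies 19 mm behind it; z points along the fingers, y is the line along which they close (so a half turn about z gives the same grasp; the last joint's range is limited). The gripper opens to 88 mm and grips with 3 to 60 N. Pads are 19 mm wide; open, the fingers measure 130 mm over their backs; the gripper's body (78 mm by 193 mm) begins 47 mm behind the grasp point.
Start: joints at [88.814, 20.546, 0.682, 0, -70.136, -16.507], TCP at [0.205, 0.643, 0.204] pointing down, gripper open.
Joint ranges: [-176.03, 176.03], [-82.01, 121.73], [-58.28, 71.71], [-173.87, 95.51], [-174.79, -0.11], [-173.66, 173.66]. Speed limits (degrees/s): [136.94, 136.94, 172.46, 180, 180, 180].

## Interface

Orientations are given as [roll, pitch, yaw] about the fixed x, y, z axes, in that order (R = Rz(yaw) Ry(pitch) Rx(roll)).
In Python, from plant import r gives the robot as it stands. The module is installed in compiled form; this text tells all that it offers.
- The arm moves only by the tool play_rows, never from a script. Its argument "rows" is a list of rows, each an object with "slide": the shift along the tool's x, y, z as a fraction of full scale, a list of three; "delta_rot": the turn, a rotation vector about the tool's x, y, z as a fraction of full scale, a list of three; "fingers": the opening, from -1 (shut) to 1 (fully open). In form: [{"slide": [x, y, z], "delta_rot": [rx, ry, rz], "fingers": fingers}, ...]. A call has 1 to 8 rows; each row shifts and turns the commanded pose from where the row before left it, along the tool's axes as they then stand; what a row does not reach is not made up. Full scale, the value 1, is 0.15 m for a shift and 0.08 rad for a turn. A row lasts 1/8 s, in which the tool goes at most 62.5 mm and 10.7 degrees, less where a joint would pass 70% of its speed; a pose out of reach is approached as far as the arm can. A call with a number of a shift or a turn outside -1 to 1 is refused whole. A call with a gripper value outside its range is refused whole. The fingers move at their own pace and stop on an object; "squeeze" is the grip in N (left out, the last holds). Time passes only in rows, so rows that do not move let the fingers close. It gives the time, the measured TCP pose, the force, the opening and the grip force at its end, in the units of the state.
- r.get_state(): the state, without advancing time (a new reading comes with each control period).
- r.capture(name): name is "scene" or "top"; returns a dict with "image" (420x560x3 uint8, blue, green, red), "fx", "fy", "cx", "cy" (pixels), "distortion" ([k1, k2, p1, p2, k3] as OpenCV has them; the pictures are not rectified), "R" (3x3) and "t" (3): a world point X has camera coordinates R X + t. Camera axes: x right, y down, z forward; pixel columns grow to the right and rows downward; lengths in m; the calibration is good to about 2 mm. A picture is of the moment at which its call begins. There is no depth.
- r.close_job(): hands the job in; it is judged then, once.
The state is a dict: "time_s": time; "joints": joint angles; "qd": joint speeds; "joint_torque": joint torques, N m; "tcp_pos": TCP position; "eef_rot": TCP orientation; "contact_force": force on the tool from outside, world axes, zero at the start; "moment": the same for the moment, N m; "gripper_width": finger opening in m; "gripper_force": force on a finger pad.
Only numpy, scipy, OpenCV 4.12 (cv2) and the standard library are available. Lean on these libraries where they do the work, as an engineer would, in place of code of your own. Each camera call takes 0.05 s, during which the arm holds its last target. There are 200 camera calls.

## Task

Slide the blue board carrier along its rail until it clicks into the station notch next to the test head with the green lamp. Then, at that station, pull up the red sprung index knob, turn the board a quarter turn so that its white connector faces the green-lamp head, and let the pin drop fully into its notch there. Let go of everything and leave the can, the parts drawer and the screwdriver where they are.

Things in the scene. Friction and masses are not known exactly. Their poses are not given: they have to be found in the camera images.
- rail: Slide rail fixed to the bench: aluminium base 120 x 430 x 12 mm, two rods, a dark strip between them (top 30 mm up), black end blocks 36 mm high. Origin: centre of its underside, on the bench; y runs along the rail, z up, -x is the robot's side. Station notches (brass slopes, yellow marks) at y = +115 and -115 mm. Its place and yaw vary.
- carrier (a joint): Position of the blue carrier's centre along the rail's y, m: 0 mid-rail, +0.115 and -0.115 in the stations, end stops at +-0.137. It only slides, with about 2 N of friction and drag of 10 N s/m. A sprung ball under it drops into the notch within about 4 mm of a station, centres the carrier there and holds it against about 6 N.
- handle_top (a point): Centre of the top of the carrier's yellow push handle, 107 mm above the bench: an upright block 24 mm along the rail, 14 mm across it, rising 52 mm from the carrier's top. It stands 85 mm from the carrier's centre towards rail +x (away from the robot). Push it from either side along the rail, or pinch it.
- carrier_centre (a point): Point on the turntable's axis at the carrier's top face, 55 mm above the bench; axes as the rail's. The carrier is a blue plate 150 mm along the rail, from -70 to +95 mm across it (rail x), 15 mm thick.
- turntable (a joint): Angle of the turntable with the board, rad, counter-clockwise from above. 0: knob towards rail -x (robot), white connector towards rail +x. At +1.571 the connector faces rail +y (knob at rail -y); at -1.571 it faces rail -y. Pin notches at -1.571, 0, +1.571 only; stops at +-1.72. Friction 0.04 N m.
- index_pin (a joint): Lift of the sprung index pin, m: 0 fully down in a notch, at most 0.015. Its rounded 10 mm tip sits 8.5 mm deep in a notch 12 mm wide; between notches it rides at about 0.0085. Spring 4 N down at 0, 7 N at full lift. Hold it lifted 11 to 14 mm while carrying the knob round the turntable's axis; let go within 3 mm of a notch it drops in.
- knob_top (a point): Centre of the top of the red knob on the index pin: upright cylinder 28 mm diameter, 31 mm high, top 124 mm above the bench when the pin is down. It stands 56 mm from the turntable's axis, opposite the white connector, goes round with the turntable, rises with the pin, and swivels freely on the pin, so a gripper need not turn with it.
- connector (a point): Middle of the outer face of the board's white connector (56 x 14 x 9 mm), 60 mm from the turntable's axis, 85 mm above the bench; its x axis points out of the connector. The green board is 80 x 80 mm, top at 81 mm, parts on it below 91 mm; it sweeps a circle of 68 mm radius.
- green_head: Test head with a green dome lamp: grey block 110 mm across the rail x 66 mm along it x 85 mm high, lamp top at 117 mm. Fixed just beyond one end of the rail (which end varies), centre 255 mm from the rail's centre. Origin: centre of its underside; axes as the rail's.
- red_head: The same head with a red lamp (not in use), fixed at the rail's other end.
- can: Bystander: red and silver drinks can, 66 mm diameter, 120 mm high, beyond the rail. Origin: centre of its underside.
- parts_drawer: Bystander: open clear drawer with electronic parts, 100 x 150 x 45 mm, beyond the rail. Origin: centre of its underside.
- screwdriver: Bystander: screwdriver, 190 mm long, orange handle, lying beyond the rail. Origin near its middle; x axis along it.
There are look-alikes about, which are no part of the job. What is shaped like the green_head but purple or yellow is not meant.

How it is judged:
By the outcome, as a careful person would: the job done as asked, in the order asked, and still so for the second after the job is handed in, with the robot touching nothing.
It also fails if it takes over 64 s, if anything falls off the work surface, if the arm or the gripper's body presses on something with over 40 N, if the wrist force passes 120 N, or if a joint passes its speed limit or range.

## Working session

There is one attempt and no reset: what is moved stays moved. The work goes in short steps, Python scripts to look and compute and a tool call to move; the robot and the scene stay as the last step left them, time stands still between calls to the robot, and variables do not carry over. Pictures are saved under pics/ and viewed, at most 10 in all, crops included, and the job is handed in when it is done.

Besides the shell and the picture viewer there is one more tool, called after ">>>" by a JSON object that holds its "name" and its "arguments", one argument or row to a line. play_rows: Moves the arm, as the interface text tells. Shift numbers are shares of 0.15 m and turn numbers shares of 0.08 rad, none past 1 either way. Its arguments: {"type":"object","properties":{"rows":{"type":"array"},"squeeze":{"type":"number"}},"required":["rows"]}

```bash
mkdir -p pics
cat > h.py <<'E'
import numpy as np,cv2,pickle
from plant import r
def snap(n,tag):
    c=r.capture(n); cv2.imwrite(f'pics/{tag}.png',c['image']); pickle.dump(c,open(f'{tag}.pkl','wb')); return c
def K(c): return np.array([[c['fx'],0,c['cx']],[0,c['fy'],c['cy']],[0,0,1.]])
def px2w(c,u,v,z):
    p=cv2.undistortPoints(np.array([[[u,v]]],float),K(c),np.array(c['distortion'],float))[0,0]
    R=np.array(c['R']);t=np.array(c['t']); o=-R.T@t; d=R.T@np.array([p[0],p[1],1]); return o+d*(z-o[2])/d[2]
def w2px(c,X):
    R=np.array(c['R']); return cv2.projectPoints(np.array(X,float).reshape(-1,1,3),cv2.Rodrigues(R)[0],np.array(c['t'],float),K(c),np.array(c['distortion'],float))[0][:,0]
E
python3 - <<'E'
from h import *
a=snap('scene','s0');b=snap('top','t0')
for c in(a,b): print(-np.array(c['R']).T@c['t'])
print(r.get_state())
E
```

```text
[ 1.22801625 -0.26390451  1.15138856]
[0.36194456 0.16416452 1.29710922]
{'time_s': 0.1, 'joints': array([ 8.88141630e+01,  2.05851777e+01,  6.38873219e-01, -1.61282963e-02,
       -7.01359507e+01, -1.65058352e+01]), 'qd': array([ 0.05819638, -0.01249677,  0.16589757,  0.12970719,  0.06250145,
        0.02449973]), 'joint_torque': array([-1.65740348e-03, -5.84159732e+01,  2.93751222e+01,  7.01563239e+00,
        1.02114220e-02, -6.17714272e-05]), 'tcp_pos': array([0.20503678, 0.64261233, 0.20274463]), 'eef_rot': array([ 1.79916826e+02, -8.83392488e-03, -1.76971569e+01]), 'contact_force': array([ 0.23111856, -0.48824162,  0.75816554]), 'moment': array([ 0.0772037 , -0.04796404,  0.0067328 ]), 'gripper_force': 0.0, 'gripper_width': 0.08775851552773335}
```

View pics/t0.png

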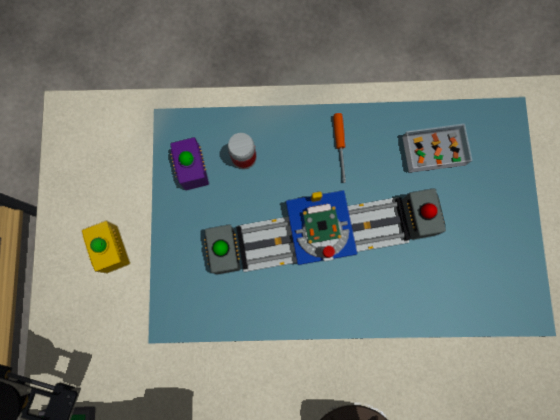

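View pics/s0.png

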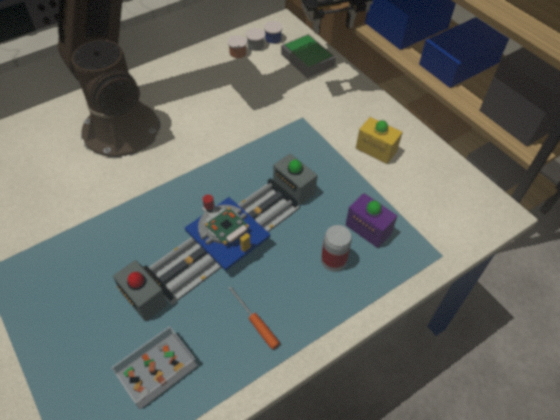

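The top view shows three blocks with green lamps: grey at (221,248), purple at (186,158) and yellow at (98,245). The grey one at the rail's left end fits, because the purple and yellow ones are excluded and stand off the rail. The red head is at (428,211), the carrier at (322,227), the knob at (328,252) and the handle at (317,196). I'll check this in an enlarged crop.

Run:
```python
from h import *
c=pickle.load(open('t0.pkl','rb'))
im=c['image'][180:285,195:455]; cv2.imwrite('pics/t0c.png',cv2.resize(im,None,fx=3,fy=3,interpolation=cv2.INTER_CUBIC))
for n,u,v,z in [('g',221,248,.117),('r',428,211,.117),('knob',328,252,.124),('handle',317,196,.107)]: print(n,px2w(c,u,v,z))
s=pickle.load(open('s0.pkl','rb'))
for n,u,v,z in [('g',295,167,.110),('r',136,280,.110),('knob',209,200,.124),('handle',245,236,.107)]: print(n,px2w(s,u,v,z))
```

```text
g [0.49125161 0.30260428 0.117     ]
r [ 0.56721322 -0.18915637  0.117     ]
knob [0.47484902 0.05151134 0.124     ]
handle [0.6127443  0.07039418 0.107     ]
g [0.50604933 0.2990573  0.11      ]
r [ 0.58227896 -0.19641545  0.11      ]
knob [0.48551188 0.0505255  0.124     ]
handle [0.61643374 0.07316734 0.107     ]
```

View pics/t0c.png

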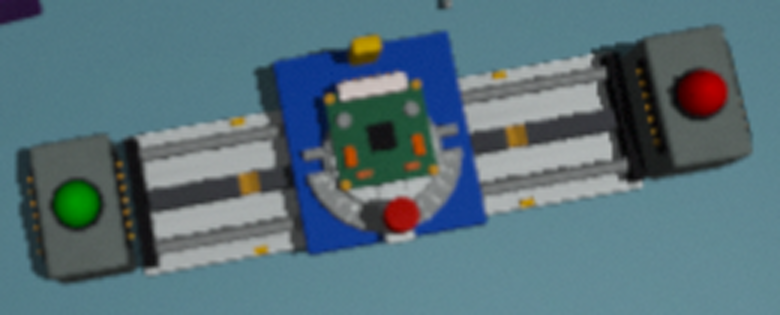

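The crop confirms the grey green-lamp head at the rail's left (+y) end. It also shows the knob top at crop (402,214), the handle top at (367,44), and the brass notches at (249,183) and (516,135). Next I'll crop the scene view and fit both views together.

Run:
```python
from h import *
c=pickle.load(open('s0.pkl','rb'))
im=c['image'][145:325,105:330]; cv2.imwrite('pics/s0c.png',cv2.resize(im,None,fx=3.3,fy=3.3,interpolation=cv2.INTER_CUBIC))
```

```text
(no output)
```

View pics/s0c.png

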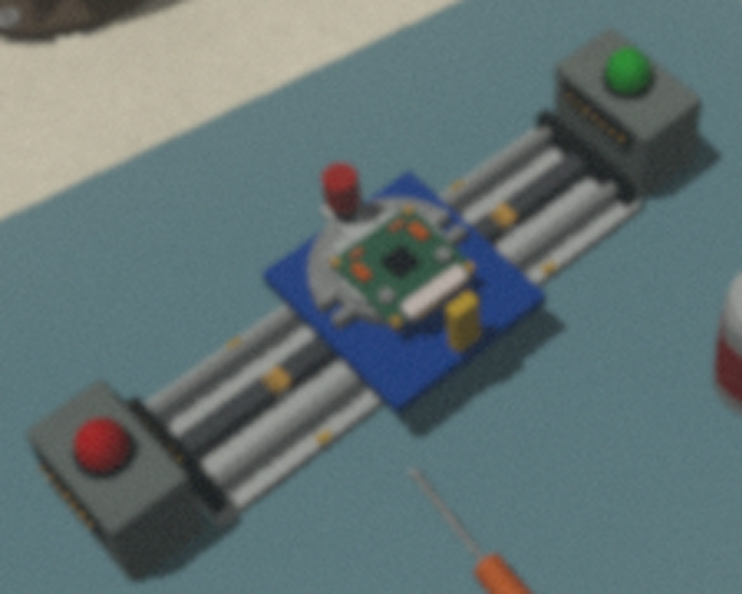

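The scene crop shows the knob top at (340,174), the handle top at (462,300), the notches at (503,215) and (278,380), and the four plate corners. I'll fit the poses from these.

Run:
```python
from h import *
from scipy.optimize import least_squares
s=pickle.load(open('s0.pkl','rb'));t=pickle.load(open('t0.pkl','rb'))
# name: rail coords (x,y(rel carrier flag),z)
P={'knob':(-.056,0,.124,1),'hand':(.085,0,.107,1),'n+':(0,.115,.031,0),'n-':(0,-.115,.031,0),
'c1':(.095,.075,.055,1),'c2':(.095,-.075,.055,1),'c3':(-.07,-.075,.055,1),'c4':(-.07,.075,.055,1)}
T={'knob':(402,214),'hand':(367,44),'n+':(249,183),'n-':(516,135),'c1':(275,68),'c2':(445,33),'c3':(486,222),'c4':(308,250)}
S={'knob':(340,174),'hand':(462,300),'n+':(503,215),'n-':(278,380),'c1':(545,297),'c2':(400,407),'c3':(265,275),'c4':(410,172)}
def W(p,n):
    x,y,z,f=P[n]; y+=f*p[3]; a=p[2]; return [p[0]+x*np.cos(a)-y*np.sin(a),p[1]+x*np.sin(a)+y*np.cos(a),z]
def res(p,full=0):
    o=[]
    for c,D,k,off in((t,T,3,(195,180)),(s,S,3.3,(105,145))):
        for n,q in D.items():
            uv=(np.array(q)+.5)/k-.5+off
            o.append(w2px(c,[W(p,n)])[0]-uv)
    return np.array(o) if full else np.ravel(o)
f=least_squares(res,[.53,.05,.15,0],loss='soft_l1',x_scale=[.01,.01,.01,.01],diff_step=1e-4)
p=f.x; print(p,np.degrees(p[2])); print(res(p,1).round(1).tolist())
for n in('knob','hand'):print(n,W(p,n))
p2=p.copy();p2[3]=.115
for n in('knob','hand'):print(n,'at st',W(p2,n))
P['cc']=(0,0,.055,1);print(W(p2,'cc'))
```

```text
[0.53393429 0.05563065 0.15327238 0.0032221 ] 8.781860438139512
[[-0.2, -0.4], [-0.7, -0.2], [-0.2, -0.3], [-0.2, -0.2], [-1.3, -2.5], [0.3, -1.2], [0.3, 0.0], [-0.2, 1.4], [-0.3, 0.7], [0.1, 1.0], [-0.5, -0.5], [-1.0, -0.6], [0.7, -1.0], [-1.0, 0.5], [-1.4, -0.8], [-0.2, -0.9]]
knob [np.float64(0.47809886089819836), np.float64(0.05026528890369707), 0.124]
hand [np.float64(0.6174458849722233), np.float64(0.07179217631718791), 0.107]
knob at st [np.float64(0.461033397537878), np.float64(0.1607327934726416), 0.124]
hand at st [np.float64(0.600380421611903), np.float64(0.18225968088613245), 0.107]
[np.float64(0.516376896460895), np.float64(0.1692824792538862), 0.055]
```

>>> {"name": "play_rows", "arguments": {
  "rows": [
    {"slide": [0,0,0],"delta_rot": [0,0,-0.963],"fingers": 1},
    {"slide": [0,0,0],"delta_rot": [0,0,-0.963],"fingers": 1},
    {"slide": [0,0,0],"delta_rot": [0,0,-0.963],"fingers": 1},
    {"slide": [0,0,0],"delta_rot": [0,0,-0.963],"fingers": 1},
    {"slide": [0,0,0],"delta_rot": [0,0,-0.963],"fingers": 1},
    {"slide": [0,0,0],"delta_rot": [0,0,-0.963],"fingers": 1},
    {"slide": [0.1,0.2,0],"delta_rot": [0,0,0],"fingers": 1},
    {"slide": [0.17,0.34,0],"delta_rot": [0,0,0],"fingers": 1}
  ]
}}

```text
time_s: 1.1
tcp_pos: [0.2572, 0.5689, 0.2023]
eef_rot: [179.9, 0.0, 8.9]
contact_force: [-0.4, 0.6, 0.0]
gripper_width: 0.0876
gripper_force: 0.0
```

>>> {"name": "play_rows", "arguments": {
  "rows": [
    {"slide": [0.17,0.34,0],"delta_rot": [0,0,0],"fingers": 1},
    {"slide": [0.17,0.34,0],"delta_rot": [0,0,0],"fingers": 1},
    {"slide": [0.17,0.34,0],"delta_rot": [0,0,0],"fingers": 1},
    {"slide": [0.17,0.34,0],"delta_rot": [0,0,0],"fingers": 1},
    {"slide": [0.17,0.34,0],"delta_rot": [0,0,0],"fingers": 1},
    {"slide": [0.17,0.34,0],"delta_rot": [0,0,0],"fingers": 1},
    {"slide": [0.17,0.34,0],"delta_rot": [0,0,0],"fingers": 1},
    {"slide": [0.17,0.34,0],"delta_rot": [0,0,0],"fingers": 1}
  ]
}}

```text
time_s: 2.1
tcp_pos: [0.5221, 0.1955, 0.2034]
eef_rot: [-180.0, 0.0, 8.8]
contact_force: [0.6, 0.5, -0.5]
gripper_width: 0.0874
gripper_force: 0.0
```

>>> {"name": "play_rows", "arguments": {
  "rows": [
    {"slide": [0.168,0.305,0],"delta_rot": [0,0,0],"fingers": 1},
    {"slide": [0.168,0.305,0],"delta_rot": [0,0,0],"fingers": 1},
    {"slide": [0.168,0.305,0],"delta_rot": [0,0,0],"fingers": 1},
    {"slide": [0,0,0.3],"delta_rot": [0,0,0],"fingers": 1},
    {"slide": [0,0,0.2],"delta_rot": [0,0,0],"fingers": 1},
    {"slide": [0,0,0],"delta_rot": [0,0,0],"fingers": 1}
  ]
}}

```text
time_s: 2.85
tcp_pos: [0.6153, 0.0722, 0.1258]
eef_rot: [179.9, 0.3, 8.8]
contact_force: [-0.0, 0.4, 0.4]
gripper_width: 0.0875
gripper_force: 0.0
```

Run:
```python
from h import *
c=snap('scene','s1'); s=r.get_state(); print(s['tcp_pos'],s['eef_rot'],s['joints'])
im=c['image'][120:300,130:355]; cv2.imwrite('pics/s1c.png',cv2.resize(im,None,fx=3.3,fy=3.3,interpolation=cv2.INTER_CUBIC))
```

```text
[0.61674007 0.07271324 0.12795867] [1.79949461e+02 1.27303213e-01 8.79598187e+00] [ 2.47233623e+01  1.88531874e+01 -1.22044280e+01  1.59285441e-02
 -5.90786706e+01  7.40644744e+01]
```

View pics/s1c.png

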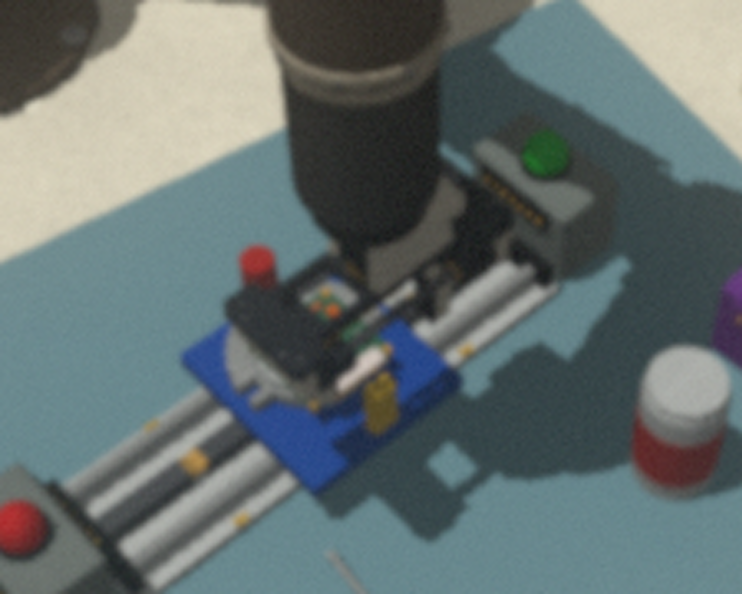

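The crop shows the open fingers hovering over the plate on either side of the yellow handle at about (380,400), with the knob clear. I'll lower and pinch.

>>> {"name": "play_rows", "arguments": {
  "rows": [
    {"slide": [0.005,0.005,0.2],"delta_rot": [0,0,0],"fingers": 1},
    {"slide": [0,0,0.17],"delta_rot": [0,0,0],"fingers": 1},
    {"slide": [0,0,0],"delta_rot": [0,0,0],"fingers": 1},
    {"slide": [0,0,0],"delta_rot": [0,0,0],"fingers": -1},
    {"slide": [0,0,0],"delta_rot": [0,0,0],"fingers": -1},
    {"slide": [0,0,0],"delta_rot": [0,0,0],"fingers": -1},
    {"slide": [0,0,0],"delta_rot": [0,0,0],"fingers": -1},
    {"slide": [0,0,0],"delta_rot": [0,0,0],"fingers": -1}
  ],
  "squeeze": 15
}}

```text
time_s: 3.9
tcp_pos: [0.6181, 0.0724, 0.0732]
eef_rot: [-180.0, -0.0, 8.8]
contact_force: [-0.6, 0.1, -0.5]
gripper_width: 0.0432
gripper_force: 0.0
```

>>> {"name": "play_rows", "arguments": {
  "rows": [
    {"slide": [0,0,0],"delta_rot": [0,0,0],"fingers": -1},
    {"slide": [0,0,0],"delta_rot": [0,0,0],"fingers": -1},
    {"slide": [0,0,0],"delta_rot": [0,0,0],"fingers": -1},
    {"slide": [0,0,0],"delta_rot": [0,0,0],"fingers": -1},
    {"slide": [0,0,0],"delta_rot": [0,0,0],"fingers": -1}
  ]
}}

```text
time_s: 4.53
tcp_pos: [0.618, 0.0727, 0.073]
eef_rot: [-180.0, 0.0, 8.8]
contact_force: [-0.2, 1.5, -0.6]
gripper_width: 0.0241
gripper_force: 15.0
```

>>> {"name": "play_rows", "arguments": {
  "rows": [
    {"slide": [0,-0.08,0],"delta_rot": [0,0,0],"fingers": -1},
    {"slide": [0,-0.08,0],"delta_rot": [0,0,0],"fingers": -1},
    {"slide": [0,-0.08,0],"delta_rot": [0,0,0],"fingers": -1},
    {"slide": [0,-0.08,0],"delta_rot": [0,0,0],"fingers": -1},
    {"slide": [0,-0.08,0],"delta_rot": [0,0,0],"fingers": -1},
    {"slide": [0,-0.08,0],"delta_rot": [0,0,0],"fingers": -1},
    {"slide": [0,-0.08,0],"delta_rot": [0,0,0],"fingers": -1},
    {"slide": [0,0,0],"delta_rot": [0,0,0],"fingers": -1}
  ]
}}

```text
time_s: 5.52
tcp_pos: [0.6053, 0.1557, 0.073]
eef_rot: [180.0, -0.0, 8.8]
contact_force: [-0.1, 1.1, -0.1]
gripper_width: 0.0239
gripper_force: 15.0
```

>>> {"name": "play_rows", "arguments": {
  "rows": [
    {"slide": [0,-0.06,0],"delta_rot": [0,0,0],"fingers": -1},
    {"slide": [0,-0.05,0],"delta_rot": [0,0,0],"fingers": -1},
    {"slide": [0,-0.04,0],"delta_rot": [0,0,0],"fingers": -1},
    {"slide": [0,-0.03,0],"delta_rot": [0,0,0],"fingers": -1},
    {"slide": [0,0,0],"delta_rot": [0,0,0],"fingers": -1},
    {"slide": [0,0,0],"delta_rot": [0,0,0],"fingers": -1},
    {"slide": [0,0,0],"delta_rot": [0,0,0],"fingers": -1}
  ]
}}

```text
time_s: 6.4
tcp_pos: [0.6011, 0.1826, 0.073]
eef_rot: [-180.0, -0.0, 8.8]
contact_force: [0.3, 4.0, -2.1]
gripper_width: 0.0237
gripper_force: 15.0
```

>>> {"name": "play_rows", "arguments": {
  "rows": [
    {"slide": [0,-0.01,0],"delta_rot": [0,0,0],"fingers": -1},
    {"slide": [0,0,0],"delta_rot": [0,0,0],"fingers": -1},
    {"slide": [0,0,0],"delta_rot": [0,0,0],"fingers": -1}
  ]
}}

```text
time_s: 6.78
tcp_pos: [0.601, 0.183, 0.073]
eef_rot: [180.0, 0.0, 8.8]
contact_force: [3.2, -2.9, -2.8]
gripper_width: 0.0236
gripper_force: 15.0
```

>>> {"name": "play_rows", "arguments": {
  "rows": [
    {"slide": [0,0,0],"delta_rot": [0,0,0],"fingers": 1},
    {"slide": [0,0,0],"delta_rot": [0,0,0],"fingers": 1},
    {"slide": [0,0,0],"delta_rot": [0,0,0],"fingers": 1},
    {"slide": [0,0,0],"delta_rot": [0,0,0],"fingers": 1},
    {"slide": [0,0,-0.3],"delta_rot": [0,0,0],"fingers": 1},
    {"slide": [0,0,-0.35],"delta_rot": [0,0,0],"fingers": 1},
    {"slide": [0,0,0],"delta_rot": [0,0,0],"fingers": 1},
    {"slide": [0,0,0],"delta_rot": [0,0,0],"fingers": 1}
  ]
}}

```text
time_s: 7.78
tcp_pos: [0.6005, 0.1837, 0.1705]
eef_rot: [-180.0, -0.0, 8.8]
contact_force: [0.9, -0.0, -0.4]
gripper_width: 0.087
gripper_force: 0.0
```

Run:
```python
from h import *
c=snap('scene','s2'); s=r.get_state(); print(s['tcp_pos'],s['eef_rot'],s['contact_force'])
im=c['image'][120:300,130:355]; cv2.imwrite('pics/s2c.png',cv2.resize(im,None,fx=3.3,fy=3.3,interpolation=cv2.INTER_CUBIC))
from math import *
a=.15327
for n,x,y,z in [('knob',-.056,.115,.124),('hand',.085,.115,.107),('n-',0,-.115,.03),('c1',.095,.19,.055),('c2',.095,.04,.055),('c3',-.07,.04,.055)]:
    q=w2px(c,[[.53393+x*cos(a)-y*sin(a),.05563+x*sin(a)+y*cos(a),z]])[0]; print(n,((q-[130,120]+.5)*3.3-.5).round())
```

```text
[0.60017742 0.18344066 0.16965617] [1.79993688e+02 7.80523560e-02 8.78171972e+00] [-0.1230549  -0.36019127 -0.15436683]
knob [369. 182.]
hand [492. 302.]
n- [193. 461.]
c1 [568. 297.]
c2 [428. 404.]
c3 [290. 277.]
```

View pics/s2c.png

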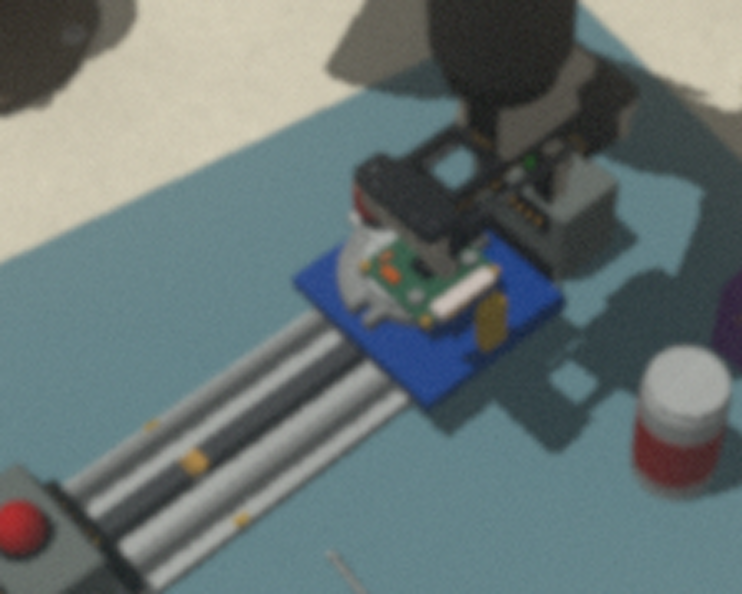

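The crop shows the carrier by the green head with its corners at (563,300) and (428,406). The prediction for y = +0.115 was (568,297) and (428,404), so it is seated. Next is the knob.

>>> {"name": "play_rows", "arguments": {
  "rows": [
    {"slide": [-0.31,0.003,0],"delta_rot": [0,0,0],"fingers": 1},
    {"slide": [-0.32,0.003,0],"delta_rot": [0,0,0],"fingers": 1},
    {"slide": [-0.31,0,0],"delta_rot": [0,0,0],"fingers": 1},
    {"slide": [0,0,0],"delta_rot": [0,0,0],"fingers": 1},
    {"slide": [0,0,0.24],"delta_rot": [0,0,0],"fingers": 1},
    {"slide": [0,0,0.24],"delta_rot": [0,0,0],"fingers": 1},
    {"slide": [0,0,0],"delta_rot": [0,0,0],"fingers": 1},
    {"slide": [0,0,0],"delta_rot": [0,0,0],"fingers": 1}
  ]
}}

```text
time_s: 8.82
tcp_pos: [0.4624, 0.1614, 0.0991]
eef_rot: [180.0, -0.0, 8.8]
contact_force: [-0.2, -0.1, 0.1]
gripper_width: 0.0877
gripper_force: 0.0
```

>>> {"name": "play_rows", "arguments": {
  "rows": [
    {"slide": [-0.01,0,0],"delta_rot": [0,0,0],"fingers": -1},
    {"slide": [0,0,0],"delta_rot": [0,0,0],"fingers": -1},
    {"slide": [0,0,0],"delta_rot": [0,0,0],"fingers": -1},
    {"slide": [0,0,0],"delta_rot": [0,0,0],"fingers": -1},
    {"slide": [0,0,0],"delta_rot": [0,0,0],"fingers": -1},
    {"slide": [0,0,0],"delta_rot": [0,0,0],"fingers": -1},
    {"slide": [0,0,0],"delta_rot": [0,0,0],"fingers": -1},
    {"slide": [0,0,0],"delta_rot": [0,0,0],"fingers": -1}
  ],
  "squeeze": 25
}}

```text
time_s: 9.82
tcp_pos: [0.4602, 0.1609, 0.0985]
eef_rot: [180.0, 0.0, 8.8]
contact_force: [0.2, -0.3, -0.1]
gripper_width: 0.0258
gripper_force: 25.0
```

>>> {"name": "play_rows", "arguments": {
  "rows": [
    {"slide": [0,0,0],"delta_rot": [0,0,0],"fingers": -1},
    {"slide": [0,0,0],"delta_rot": [0,0,0],"fingers": -1}
  ]
}}

```text
time_s: 10.07
tcp_pos: [0.4602, 0.1609, 0.0985]
eef_rot: [180.0, 0.0, 8.8]
contact_force: [0.7, 0.0, -0.9]
gripper_width: 0.0258
gripper_force: 25.0
```

>>> {"name": "play_rows", "arguments": {
  "rows": [
    {"slide": [0,0,-0.03],"delta_rot": [0,0,0],"fingers": -1},
    {"slide": [0,0,-0.03],"delta_rot": [0,0,0],"fingers": -1},
    {"slide": [0,0,-0.024],"delta_rot": [0,0,0],"fingers": -1},
    {"slide": [0,0,0],"delta_rot": [0,0,0],"fingers": -1},
    {"slide": [0,0,0],"delta_rot": [0,0,0],"fingers": -1}
  ]
}}

```text
time_s: 10.7
tcp_pos: [0.4601, 0.1609, 0.111]
eef_rot: [-180.0, 0.0, 8.8]
contact_force: [2.5, 1.3, -6.9]
gripper_width: 0.0254
gripper_force: 25.0
```

Run:
```python
from h import *
c=snap('scene','s3'); s=r.get_state(); print(s['tcp_pos'],s['eef_rot'],s['contact_force'],s['gripper_width'])
im=c['image'][120:270,180:330]; cv2.imwrite('pics/s3c.png',cv2.resize(im,None,fx=4,fy=4,interpolation=cv2.INTER_CUBIC))
```

```text
[0.46010634 0.16091203 0.11101377] [1.79999053e+02 8.59284882e-03 8.78625074e+00] [ 2.24220999  1.19195678 -7.3392967 ] 0.025457973339400176
```

View pics/s3c.png

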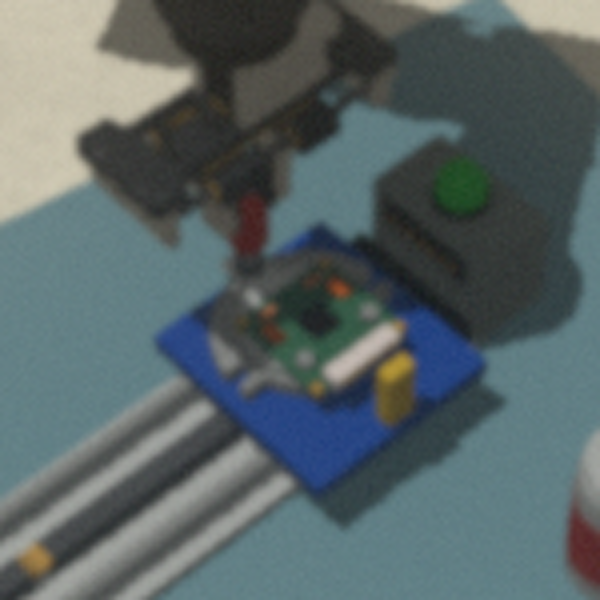

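The knob is gripped and raised 12.5 mm (7 N down, matching the spring), and the carrier is still seated with its corner at (485,360). I'll carry the knob round from rail -x towards rail -y, half the arc first.

>>> {"name": "play_rows", "arguments": {
  "rows": [
    {"slide": [0.0046,0.0584,0],"delta_rot": [0,0,0],"fingers": -1},
    {"slide": [0.0137,0.057,0],"delta_rot": [0,0,0],"fingers": -1},
    {"slide": [0.0224,0.0541,0],"delta_rot": [0,0,0],"fingers": -1},
    {"slide": [0.0306,0.05,0],"delta_rot": [0,0,0],"fingers": -1},
    {"slide": [0.038,0.0445,0],"delta_rot": [0,0,0],"fingers": -1},
    {"slide": [0,0,0],"delta_rot": [0,0,0],"fingers": -1},
    {"slide": [0,0,0],"delta_rot": [0,0,0],"fingers": -1}
  ]
}}

```text
time_s: 11.62
tcp_pos: [0.4826, 0.1242, 0.1111]
eef_rot: [180.0, -0.0, 8.8]
contact_force: [2.4, 2.5, -6.8]
gripper_width: 0.0255
gripper_force: 25.0
```

>>> {"name": "play_rows", "arguments": {
  "rows": [
    {"slide": [0.0445,0.037,0],"delta_rot": [0,0,0],"fingers": -1},
    {"slide": [0.05,0.03,0],"delta_rot": [0,0,0],"fingers": -1},
    {"slide": [0.0541,0.0215,0],"delta_rot": [0,0,0],"fingers": -1},
    {"slide": [0.057,0.013,0],"delta_rot": [0,0,0],"fingers": -1},
    {"slide": [0.0584,0.0046,0],"delta_rot": [0,0,0],"fingers": -1},
    {"slide": [0,0,0],"delta_rot": [0,0,0],"fingers": -1},
    {"slide": [0,0,0],"delta_rot": [0,0,0],"fingers": -1}
  ]
}}

```text
time_s: 12.5
tcp_pos: [0.5241, 0.1145, 0.1111]
eef_rot: [180.0, -0.0, 8.8]
contact_force: [1.0, -0.1, -7.7]
gripper_width: 0.0254
gripper_force: 25.0
```

>>> {"name": "play_rows", "arguments": {
  "rows": [
    {"slide": [0.002,0,0.02],"delta_rot": [0,0,0],"fingers": -1},
    {"slide": [0,0,0.02],"delta_rot": [0,0,0],"fingers": -1},
    {"slide": [0,0,0.02],"delta_rot": [0,0,0],"fingers": -1},
    {"slide": [0,0,0.015],"delta_rot": [0,0,0],"fingers": -1},
    {"slide": [0,0,0.005],"delta_rot": [0,0,0],"fingers": -1},
    {"slide": [0,0,0],"delta_rot": [0,0,0],"fingers": -1},
    {"slide": [0,0,0],"delta_rot": [0,0,0],"fingers": -1}
  ]
}}

```text
time_s: 13.38
tcp_pos: [0.5243, 0.1146, 0.0992]
eef_rot: [180.0, 0.0, 8.8]
contact_force: [-0.6, -2.0, -4.5]
gripper_width: 0.0255
gripper_force: 25.0
```

>>> {"name": "play_rows", "arguments": {
  "rows": [
    {"slide": [0,0,0],"delta_rot": [0,0,0],"fingers": 1},
    {"slide": [0,0,0],"delta_rot": [0,0,0],"fingers": 1},
    {"slide": [0,0,0],"delta_rot": [0,0,0],"fingers": 1},
    {"slide": [0,0,0],"delta_rot": [0,0,0],"fingers": 1},
    {"slide": [0,0,-0.3],"delta_rot": [0,0,0],"fingers": 1},
    {"slide": [0,0,-0.4],"delta_rot": [0,0,0],"fingers": 1},
    {"slide": [-0.1,0.3,-0.2],"delta_rot": [0,0,0],"fingers": 1},
    {"slide": [-0.2,0.35,0],"delta_rot": [0,0,0],"fingers": 1}
  ]
}}

```text
time_s: 14.38
tcp_pos: [0.4965, 0.0114, 0.237]
eef_rot: [-180.0, -0.3, 8.9]
contact_force: [0.5, -1.0, -0.4]
gripper_width: 0.0876
gripper_force: 0.0
```

>>> {"name": "play_rows", "arguments": {
  "rows": [
    {"slide": [-0.1,0.35,0],"delta_rot": [0,0,0],"fingers": 1},
    {"slide": [0,0.35,0],"delta_rot": [0,0,0],"fingers": 1},
    {"slide": [0,0.35,0],"delta_rot": [0,0,0],"fingers": 1},
    {"slide": [0,0,0],"delta_rot": [0,0,0],"fingers": 1},
    {"slide": [0,0,0],"delta_rot": [0,0,0],"fingers": 1}
  ]
}}

```text
time_s: 15.0
tcp_pos: [0.5038, -0.1467, 0.234]
eef_rot: [-180.0, 0.0, 8.7]
contact_force: [-0.1, 0.7, -0.7]
gripper_width: 0.0881
gripper_force: 0.0
```

Run:
```python
from h import *
from math import *
a=.15327
o=[]
for n,tag,(u,v) in (('scene','s4',(185,125)),('top','t4',(200,170))):
    c=snap(n,tag); o.append(cv2.resize(c['image'][v:v+150,u:u+100],None,fx=4,fy=4,interpolation=cv2.INTER_CUBIC))
    for m,x,y,z in [('knob',0,.059,.124),('knob up',0,.059,.1325),('conn',0,.175,.085),('hand',.085,.115,.107)]:
        q=w2px(c,[[.53393+x*cos(a)-y*sin(a),.05563+x*sin(a)+y*cos(a),z]])[0]; print(n,m,((q-[u,v]+.5)*4-.5).round())
cv2.imwrite('pics/f4.png',np.hstack(o)); s=r.get_state(); print(s['tcp_pos'],s['contact_force'],s['time_s'])
```

```text
scene knob [218. 298.]
scene knob up [217. 290.]
scene conn [354. 240.]
scene hand [376. 347.]
top knob [404. 247.]
top knob up [404. 245.]
top conn [213. 290.]
top hand [285. 130.]
[ 0.50397357 -0.14575183  0.23422846] [-0.44970236  0.62252241  0.51992029] 15.1
```

View pics/f4.png

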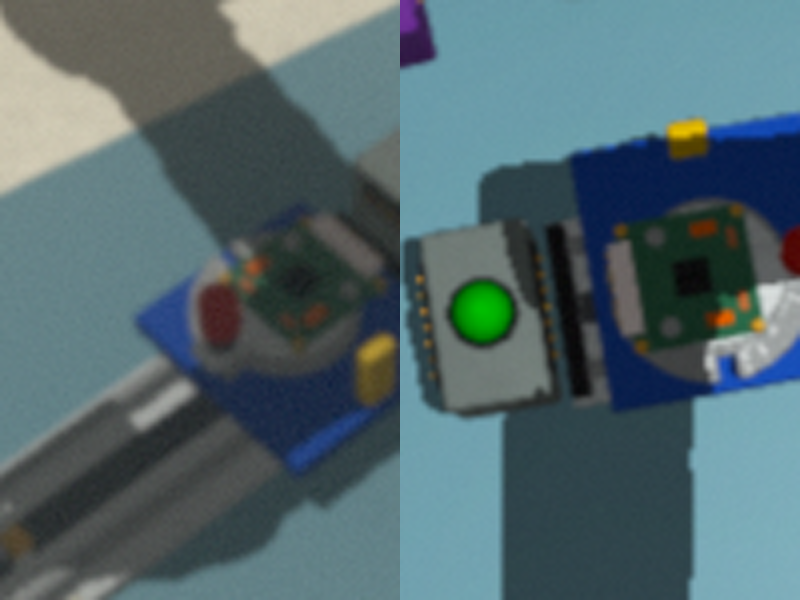

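The final crops show the connector at (625,288) facing the green head and the handle at its predicted place. The knob top is at about (219,297), against a predicted (218,298) with the pin down. The gripper is well clear, so I'm handing in.

```bash
python3 -c "
from plant import r
print(r.close_job())"
```

```text
the job is handed in; nothing more can be done
None
```

I handed the job in at about 15 s: the carrier is clicked into the green-lamp station, the board is turned so its connector faces that head, the index pin is down in its notch by wrist force and final picture, and the gripper is clear; the can, parts drawer and screwdriver were not touched.

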